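Fit the battery and run the press-to-run flask mixer

ROBOT

A 7-joint arm with a two-finger parallel gripper is mounted at the origin on the work surface. World frame = base frame: x ahead of the robot, y to its left, z up, the work surface at z = 0. Lengths are in m, angles in rad, forces in N, time in s.
With the tool pointing down it reaches from about 0.4 to 0.875 m from the base axis. Payload 4.4 kg.
Tool frame: the origin (TCP) lies midway between the tips of the shut fingers; the grasp point (between the pads) lies ctrl.tcp_to_grasp behind it (ctrl.tcp_to_grasp is the distance from the TCP to the grasp point, in m); z points along the fingers, y is the line along which they close (so a half turn about z gives the same grasp; the last joint's range is limited). The gripper opens to 85 mm and grips with 20 to 120 N. Pads are 22 mm wide; open, the fingers measure 114 mm over their backs; the gripper's body (76 mm by 85 mm) begins 54 mm behind the grasp point. The pads swing forward as they close: fully open they stand 13 mm farther back than shut.
Start: joints at [-1.205, 0.628, 0.038, 1.517, -0.027, 0.996, -0.02], TCP at [0.272, 0.59, 0.231] pointing down, gripper open.
Joint ranges: [-3.06, 3.06], [-0.37, 2.12], [-1.25, 1.32], [0.18, 2.47], [-1.1, 4.24], [0.23, 1.98], [-2.94, 2.94]. Speed limits (rad/s): [2.57, 2.57, 3.14, 3.14, 3.14, 3.14, 3.14].

INTERFACE

Orientations are given as a unit quaternion [w, x, y, z].
In Python, from cell import ctrl, optics gives the robot as it stands.
- The arm moves only by the tool servo_tool, never from a script. Its argument "targets" is a list of rows, each an object with "fingers": the closure, from -1 (fully open) to 1 (shut); "linear": the shift along the world's x, y, z in cm, a list of three; "roll": the turn about the world's z in degrees. In form: [{"fingers": fingers, "linear": [x, y, z], "roll": roll}, ...]. A call has 1 to 20 rows; each row is the pose to reach, as a shift and turn from the pose commanded when the call began; what a row does not reach only later rows make up. A row lasts 1/10 s, in which the tool goes at most 50 mm and 8.59 degrees, less where a joint would pass 70% of its speed; a pose out of reach is approached as far as the arm can. A call with a gripper value outside its range is refused whole. The fingers move at their own pace and stop on an object; "squeeze" is the grip in N (left out, the last holds). Time passes only in rows, so rows that repeat a pose let the fingers close. It gives the time, the measured TCP pose, the force, the opening and the grip force at its end, in the units of the state.
- ctrl.read_state(): the state, without advancing time (a new reading comes with each control period).
- optics.snapshot(name): name is "scene" or "top"; returns a dict with "color" (480x640x3 uint8, red, green, blue), "fx", "fy", "cx", "cy" (pixels), "extrinsics" (4x4, takes a point from world to camera coordinates). Camera axes: x right, y down, z forward; pixel columns grow to the right and rows downward; lengths in m; the calibration is good to about 2 mm. A picture is of the moment at which its call begins. There is no depth.
- ctrl.hand_in(): hands the job in; it is judged then, once.
The state is a dict: "time": time; "joints": joint angles; "joint_vel": joint speeds; "joint_efforts": joint torques, N m; "ee_pos": TCP position; "orientation": TCP orientation; "force": force on the tool from outside, world axes, zero at the start; "ft_torque": the same for the moment, N m; "width": finger opening in m; "grasp_force": force on a finger pad.
Only numpy, scipy, OpenCV 4.12 (cv2) and the standard library are available. Lean on these libraries where they do the work, as an engineer would, in place of code of your own. Each camera call takes 0.05 s, during which the arm holds its last target. There are 200 camera calls.

TASK

Get the white bench mixer going: first press its loose battery block down flush into the bay in the mixer's top and let go of it, then stand the round stoppered flask in the mixer's sprung ring cradle and press it straight down at least 12 mm against the spring, keeping the flask upright. Finish while still holding the flask pressed down (the mixer only runs while it is held), with only the flask pushing on the ring. Leave the wire spool, the jar and the screwdriver where they are.

Things in the scene. Friction and masses are not known exactly. Their poses are not given: they have to be found in the camera images.
- mixer: White plastic mixer housing fixed to the bench, a block 140 (x) x 230 (y) x 48 mm high. Origin at the centre of its underside, z up. Its flat top deck is 48 mm above the bench; the battery bay is in the -y half of the deck (60 mm from the middle), the ring cradle stands over the +y half (60 mm from the middle).
- bay (a point): Centre of the mouth of the battery bay, level with the mixer's deck (48 mm above the bench). The bay is a rectangular pocket, open to the top, 63 mm along its x, 43 mm along its y, 22 mm deep with a flat floor and a 2 mm chamfer. Axes as the mixer's, z up.
- battery_center (a point): Centre (half-way up) of the loose battery block: grey body 60 (its x) x 40 (y) x 22 mm high, with a black grip rib in the middle of its top, 44 (x) x 16 (y) x 26 mm high; 48 mm high in all. This point is 24 mm above the underside, 2 mm above the body's top face. It starts on the bench, rib up.
- battery: The same battery block, about 200 g; origin at the centre of its underside. Fully in the bay, its body's top is flush with the deck, battery_center is 2 mm above bay and only the rib stands out. It fits either way round (half a turn makes no difference) with 1.5 mm play on every side; it drops in nearly by itself.
- flask_center (a point): Centre (half-way up) of the loose round flask, standing on the bench at the start: amber glass ball 56 mm wide with a 28 mm wide flat foot (ball centre 24 mm above the foot), a straight neck 24 mm wide from 50 to 96 mm above the foot, and a black stopper 26 mm wide from 96 to 104 mm. This point is on the axis, 52 mm above the foot; z points up the neck.
- flask: The same flask, about 160 g; origin at the centre of its foot, z up the neck.
- ring_rim (a point): Centre of the upper rim of the steel ring cradle; moves down with it. At rest 88 mm above the bench (40 mm above the deck). The ring is a 45-degree funnel 14 mm high, 72 mm wide over the rim, 60 mm inside at the rim, 33 mm inside at the bottom, on a coil spring. The flask's ball centres itself in it: flask_center is then about 37 mm above this point.
- cradle (a joint): How far the ring is pressed down, m: 0 at rest (top), 0.018 at its lower stop. The spring pushes up with 4 N at the top, growing by 0.5 N per mm, 13 N at the stop; the flask's own weight does not sink it.
- spool: Bystander: black-flanged spool of green wire, 76 mm diameter, 55 mm high; origin at the centre of its underside.
- jar: Bystander: small clear jar with a white cap, 44 mm diameter, 60 mm high; origin at the centre of its underside.
- screwdriver: Bystander: screwdriver, 170 mm long, lying on the bench beyond the mixer; origin at its middle underside, handle towards its -x.
Mind the look-alikes: they are no part of the job. What is shaped like the battery but green is not meant.

How it is judged:
On the way, in this order (a step that is already met when the one before it is completed fails the run):
1. the battery block is flush in its bay and let go, while the ring is not yet pressed (z of battery_center in the frame of bay below 0.005 m and horizontal distance between battery_center and bay below 0.005 m and angle between battery_center's own z axis and vertical below 0.08 rad and angle between the x axis of battery_center and the x axis of bay, either way round below 0.1 rad and contact force between the fingers and battery below 0.2 N and value of joint cradle below 0.005 m), for 0.2 s.
2. the gripped flask stands in the ring and presses it down (value of joint cradle above 0.01 m and horizontal distance between flask_center and ring_rim below 0.012 m and angle between flask_center's own z axis and vertical below 0.2 rad and z of flask_center in the frame of ring_rim below 0.048 m and contact force between flask and cradle above 3 N and contact force between the fingers and flask above 2 N and contact force between each of the arm, the fingers and mixer below 0.5 N), for 0.3 s.
At the end, for the whole second after the job is handed in: Battery in the bay within 3 mm of flush, 5 mm, 0.1 rad, level, untouched; flask upright in the ring (12 mm, 0.2 rad), gripped and still, pressing the ring down over 10 mm with over 3 N; the robot pushes on nothing of the mixer itself. All through the last second (all of step 2 and z of battery_center in the frame of bay below 0.005 m and horizontal distance between battery_center and bay below 0.005 m and angle between battery_center's own z axis and vertical below 0.08 rad and angle between the x axis of battery_center and the x axis of bay, either way round below 0.1 rad and contact force between the fingers and battery below 0.2 N and linear speed of flask below 0.02 m/s); the arm keeps its last pose, push and grip.
It fails at once if the flask is tipped over (angle between flask_center's own z axis and vertical above 0.7 rad).
It fails at once if the spool, the jar or the screwdriver is moved more than 40 mm (distance of any of spool, jar, screwdriver from where it was at the start of the episode above 0.04 m).
It also fails if it takes over 72 s, if anything falls off the work surface, if the arm or the gripper's body presses on something with over 40 N, if the wrist force passes 120 N, or if a joint passes its speed limit or range.

## Working session

There is one attempt and no reset: what is moved stays moved. The work goes in short steps, Python scripts to look and compute and a tool call to move; the robot and the scene stay as the last step left them, time stands still between calls to the robot, and variables do not carry over. Pictures are saved under pics/ and viewed, at most 10 in all, crops included, and the job is handed in when it is done.

Besides the shell and the picture viewer there is one more tool, called after "Emit:" as name([rows], argument=value, ...), one row to a line, values as JSON. servo_tool: Moves the arm, as the interface text tells. Its arguments: {"type":"object","properties":{"targets":{"type":"array","items":{"type":"object","properties":{"fingers":{"type":"number"},"linear":{"type":"array","items":{"type":"number"}},"roll":{"type":"number"}}}},"squeeze":{"type":"number"}},"required":["targets"]}

```bash
mkdir -p pics
python3 - <<'E'
from cell import ctrl, optics
import cv2,numpy as np,pickle
s=ctrl.read_state();print(s['ee_pos'],s['orientation'],s['width'],ctrl.tcp_to_grasp,s['time'])
for n in('scene','top'):
    d=optics.snapshot(n);cv2.imwrite(f'pics/{n}0.png',d['color'][:,:,::-1]);pickle.dump(d,open(f'{n}0.pkl','wb'))
    print(n,d['fx'],d['fy'],d['cx'],d['cy'],d['extrinsics'].round(4).tolist())
E
```

```text
[0.2717629  0.58978918 0.23040184] [-1.89054347e-04  2.14237283e-01  9.76781204e-01 -9.10851367e-04] 0.08532794372500384 0.0187 0.0
scene 580.4225408619523 580.4225408619523 319.7615078386548 232.3858525875884 [[-0.7479, 0.6638, 0.0009, 0.4528], [0.5117, 0.5775, -0.6361, -0.263], [-0.4228, -0.4753, -0.7716, 1.7298], [0.0, 0.0, 0.0, 1.0]]
top 549.4971689181857 549.4971689181857 315.9833512172139 239.76569997994596 [[-0.0183, -0.9997, -0.0175, 0.0296], [-0.9952, 0.0199, -0.0957, 0.6222], [0.096, 0.0157, -0.9953, 1.4476], [0.0, 0.0, 0.0, 1.0]]
```

View pics/scene0.png

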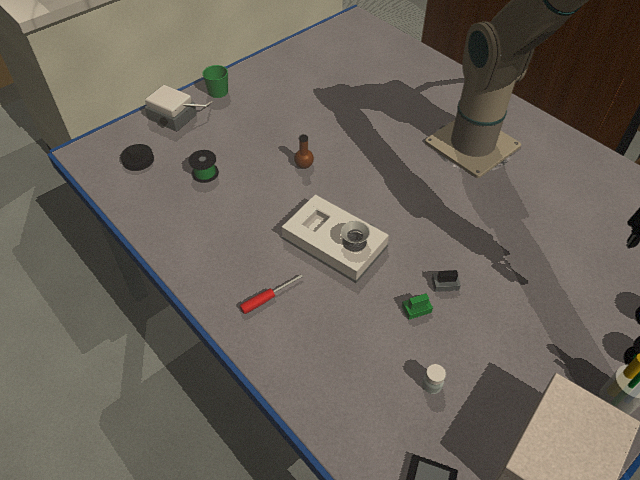

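View pics/top0.png

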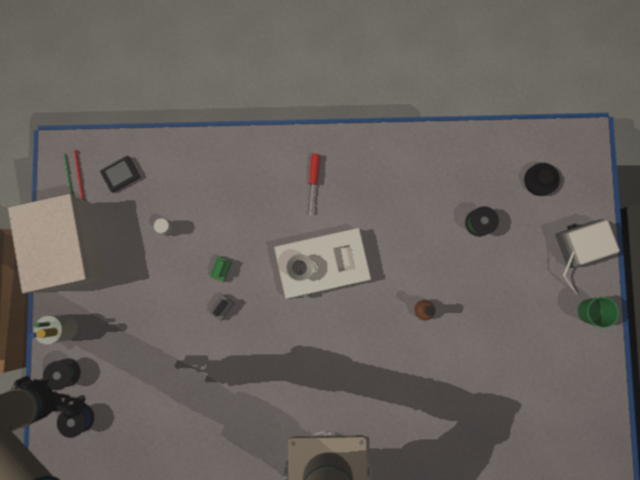

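The pictures show the mixer at top (322,264), the grey battery at top (221,306) / scene (446,280), the green decoy beside it, and the flask at top (425,310) / scene (304,155). I'll enlarge these for accuracy.

Run:
```python
import cv2,pickle,numpy as np
T=pickle.load(open('top0.pkl','rb'))['color'][:,:,::-1];S=pickle.load(open('scene0.pkl','rb'))['color'][:,:,::-1]
def c(I,x,y,w,h,k):
    o=cv2.resize(I[y:y+h,x:x+w],None,fx=k,fy=k,interpolation=cv2.INTER_CUBIC)
    for i in range(0,w,10):cv2.putText(o,str(x+i),(i*k,8),0,.3,(0,255,255));o[::4,i*k]=(0,255,255)
    for i in range(0,h,10):cv2.putText(o,str(y+i),(0,i*k+8),0,.3,(0,255,0));o[i*k,::4]=(0,255,0)
    return o
a=np.hstack([c(T,270,220,110,85,5)[:,:550],c(T,200,285,50,85,5)])
cv2.imwrite('pics/c1.png',np.vstack([a,np.zeros((5,800,3),np.uint8)]))
a=np.hstack([c(S,275,190,120,90,5),c(S,425,260,40,90,5)]);cv2.imwrite('pics/c2.png',a)
a=np.hstack([c(S,285,125,40,50,8),c(T,405,290,50,50,8)]);cv2.imwrite('pics/c3.png',a)
```

```text
(no output)
```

View pics/c1.png

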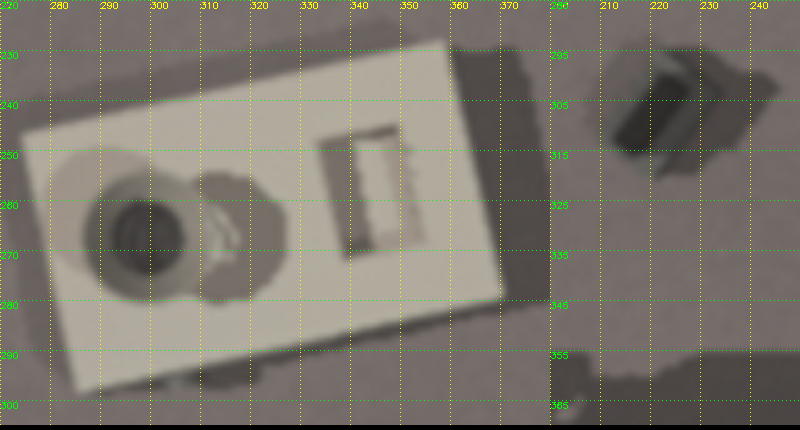

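View pics/c2.png

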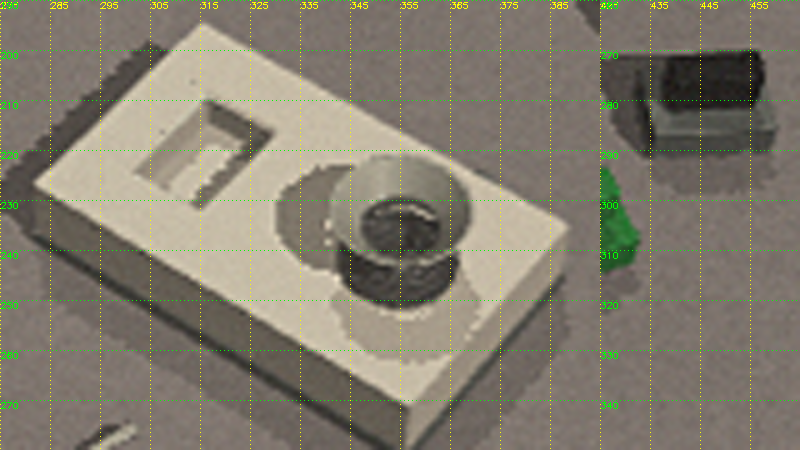

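View pics/c3.png

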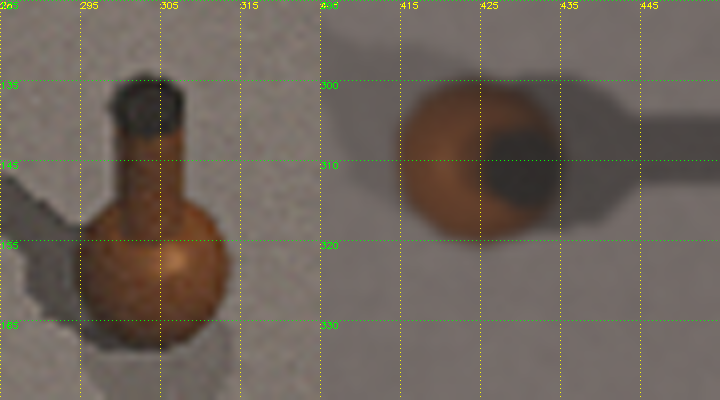

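The crops give the deck corners, bay, ring, flask ball (top ≈(425,310), scene ≈(304,159)) and battery rib clearly. Next I fit the poses.

```bash
cat > fit.py <<'E'
import cv2,pickle,numpy as np
from scipy.optimize import least_squares,minimize
def proj(d,P):
    E=d['extrinsics'];c=np.atleast_2d(P)@E[:3,:3].T+E[:3,3]
    return c[:,:2]/c[:,2:]*[d['fx'],d['fy']]+[d['cx'],d['cy']]
def place(L,x,y,a):
    c,s=np.cos(a),np.sin(a);L=np.array(L,float);return np.c_[x+c*L[:,0]-s*L[:,1],y+s*L[:,0]+c*L[:,1],L[:,2]]
def boxmask(d,p,lx,ly,z0,z1,K=8):
    h=cv2.convexHull(proj(d,place([(i*lx/2,j*ly/2,z) for i in(-1,1) for j in(-1,1) for z in(z0,z1)],*p)).astype(np.float32))[:,0]
    m=np.zeros((480,640),np.float32);x0,y0=h.min(0).astype(int)-2;w,hh=np.ptp(h,axis=0).astype(int)+6
    b=np.zeros((hh*K,w*K),np.uint8);cv2.fillPoly(b,[np.round(((h-[x0,y0]+.5)*K-.5)*16).astype(np.int32)],255,shift=4)
    m[y0:y0+hh,x0:x0+w]=cv2.resize(b,(w,hh),interpolation=cv2.INTER_AREA)/255.;return m
E
python3 - <<'E'
from fit import *
T=pickle.load(open('top0.pkl','rb'));S=pickle.load(open('scene0.pkl','rb'))
f=lambda c,o,k:(np.array(c)+.5)/k-.5+o
tm=f([(22,133),(447,39),(505,297),(78,393),(317,143),(398,125),(427,243),(346,262)],[270,220],5)
sm=f([(34,184),(203,23),(569,228),(411,405),(135,172),(208,99),(274,133),(201,208)],[275,190],5)
# order top: TL=(+x,+y) TR=(+x,-y) BR=(-x,-y) BL=(-x,+y)
q=[(1,1),(1,-1),(-1,-1),(-1,1)]
D=[(a*.07,b*.115,.048) for a,b in q];B=[(a*.0335,-.06+b*.0235,.048) for a,b in q]
LT=np.array(D+B)
i=[1,2,3,0];LS=np.array([D[k] for k in i]+[B[k] for k in i])  # scene: leftmost=(+x,-y), top=(-x,-y), right=(-x,+y), bottom=(+x,+y)
for which in(0,1,2):
    r=lambda p:np.r_[(proj(T,place(LT,*p))-tm).ravel()*(which!=1),(proj(S,place(LS,*p))-sm).ravel()*(which!=2)]
    o=least_squares(r,[.6,0,.2],loss='soft_l1');p=o.x;print('mixer',p,np.degrees(p[2]),'rms',np.sqrt((o.fun**2).mean()))
    if which==0:print(r(p).reshape(-1,2).round(1).tolist());P=p
for n,l in(('bay',(0,-.06,.048)),('ring',(0,.06,.088))):
    w=place([l],*P);print(n,w,proj(T,w),proj(S,w))
ft=f([(159,161.5)],[405,290],8);fs=f([(152,273)],[285,125],8)
for a,b in((1,1),(1,0),(0,1)):
    o=least_squares(lambda p:np.r_[a*(proj(T,[*p,.024])-ft).ravel(),b*(proj(S,[*p,.024])-fs).ravel()],[.5,-.3]);print('flask',o.x,o.fun.round(2))
# battery rib
obs=[]
for d,(x,y,w,h) in((T,(208,293,22,28)),(S,(437,268,24,18))):
    g=d['color'].max(2).astype(np.float32);m=np.zeros_like(g)
    m[y:y+h,x:x+w]=np.clip((75-g[y:y+h,x:x+w])/35,0,1);obs.append((d,m,(slice(y,y+h),slice(x,x+w))))
    print(g[y:y+h:2,x:x+w:2].astype(int))
def cost(p,sel=(0,1)):return sum(((boxmask(*[obs[k][0],p],.044,.016,.022,.048)-obs[k][1])[obs[k][2]]**2).sum() for k in sel)
for sel in((0,1),(0,),(1,)):
    best=min((minimize(cost,[.54,.2,a],args=(sel,),method='Nelder-Mead',options=dict(initial_simplex=[[.54,.2,a],[.57,.2,a],[.54,.23,a],[.54,.2,a+.4]],xatol=1e-4,fatol=1e-3)) for a in np.arange(0,3.1,.35)),key=lambda o:o.fun)
    print('batt',best.x,np.degrees(best.x[2]),best.fun)
E
```

```text
mixer [0.55940041 0.00347497 0.2001223 ] 11.466163323839062 rms 0.6902238292263725
[[-0.3, 0.3], [-0.9, 0.3], [-0.5, 0.2], [-0.4, 0.1], [-0.7, -0.7], [0.4, -1.0], [0.3, 0.1], [-0.9, 0.2], [-0.2, -0.2], [-0.4, -0.3], [-0.1, -0.8], [-0.5, 0.3], [-1.6, -0.9], [-0.2, -2.0], [1.2, -0.6], [-0.0, 0.6]]
mixer [0.55989406 0.00487802 0.20082219] 11.506263706328834 rms 0.5205850147146267
mixer [0.55938045 0.00245076 0.19877901] 11.389198489461515 rms 0.3266464523374191
bay [[ 0.57132777 -0.05532756  0.048     ]] [[343.7948084 257.8772065]] [[315.38812634 219.36494664]]
ring [[0.54747306 0.06227751 0.088     ]] [[298.78120476 267.04498475]] [[354.90238514 231.19127118]]
flask [ 0.43101748 -0.26645279] [-0.27 -0.16 -0.05 -0.48]
flask [ 0.43059316 -0.26714159] [ 0.  0. -0. -0.]
flask [ 0.43219417 -0.2648449 ] [-0. -0. -0.  0.]
[[117 116 115 110 106 105 102 108 114 111 112]
 [118 117 115 103 101 100  99  92  75  76  77]
 [116 115 105 100 102  98  92  97  91  70  70]
 [115 109 100 101 100  94  86  74  79  76  61]
 [108 101 102  99  93  90  72  48  45  56  65]
 [105  99  99  96  89  77  53  47  46  4
[... 276 characters left out ...]
 64  69  76]
 [117 116 117 106  95  96  97  87  68  74  75]
 [116 115 114 115 112 102  95  73  83  82  83]]
[[122 120 122 124 124 121 121 123 122 123 123 123]
 [127 126 128 123  90  96  69  72  56  40 120 129]
 [ 77  36  35  37  37  39  42  41  30  42  55 127]
 [ 59  27  43  47  45  43  42  39  39  42  41 125]
 [ 43  32  49  33  38  35  37  32  41  33  36 123]
 [ 49  33  37  36  31  33  40  42  38  27  93 117]
 [ 55  31  39  36  34  35  32  36  37  24  95 120]
 [103  60  69  71  85  92  85  92  88  84  97 104]
 [101  86  77  81  83  81  78  83  77  85  78 102]]
batt [0.54 0.2  0.  ] 0.0 278.0946960449219
batt [0.54 0.2  0.  ] 0.0 74.82286071777344
batt [0.54 0.2  0.  ] 0.0 203.27183532714844
```

Run:
```python
from fit import *
T=pickle.load(open('top0.pkl','rb'));S=pickle.load(open('scene0.pkl','rb'))
i0=least_squares(lambda p:(proj(T,[*p,.04])-[220.3,307]).ravel(),[.5,.2]).x;print(i0)
obs=[]
for d,(x,y,w,h),hi,lo in((T,(208,297,21,24),66,50),(S,(437,268,24,18),80,40)):
    g=d['color'].max(2).astype(np.float32);m=np.zeros_like(g)
    m[y:y+h,x:x+w]=np.clip((hi-g[y:y+h,x:x+w])/(hi-lo),0,1);obs.append((d,m,(slice(y,y+h),slice(x,x+w))))
def cost(p,sel=(0,1)):return sum(((boxmask(obs[k][0],p,.044,.016,.022,.048)-obs[k][1])[obs[k][2]]**2).sum() for k in sel)
for sel in((0,1),(0,),(1,)):
    best=min((minimize(cost,[*i0,a],args=(sel,),method='Nelder-Mead',options=dict(initial_simplex=[[*i0,a],[i0[0]+.01,i0[1],a],[i0[0],i0[1]+.01,a],[*i0,a+.3]],xatol=1e-4,fatol=1e-3)) for a in np.arange(0,3.1,.35)),key=lambda o:o.fun)
    print('batt',best.x,np.degrees(best.x[2]),best.fun)
    if len(sel)==2:p=best.x
V=np.hstack([cv2.resize(d['color'][y-25:y+25,x-25:x+25,::-1],None,fx=8,fy=8) for d,x,y in((T,221,306),(S,446,280))])
for k,(d,x,y) in enumerate(((T,221,306),(S,446,280))):
  for l,z in(((.06,.04),.022),((.044,.016),.048)):
    q=proj(d,place([(a*l[0]/2,b*l[1]/2,z) for a,b in((1,1),(1,-1),(-1,-1),(-1,1))],*p))
    cv2.polylines(V,[np.int32((q-[x-25,y-25]+.5)*8+[400*k,0])],True,(0,0,255),1)
cv2.imwrite('pics/b.png',V)
```

```text
[0.44794659 0.2741317 ]
batt [0.44648507 0.2764855  2.46567104] 141.27254442223472 23.392765045166016
batt [ 0.44670052  0.27452449 -0.67261059] -38.53774834887171 6.6659088134765625
batt [0.44735709 0.27731939 2.46578019] 141.27879834696472 6.642738342285156
```

View pics/b.png

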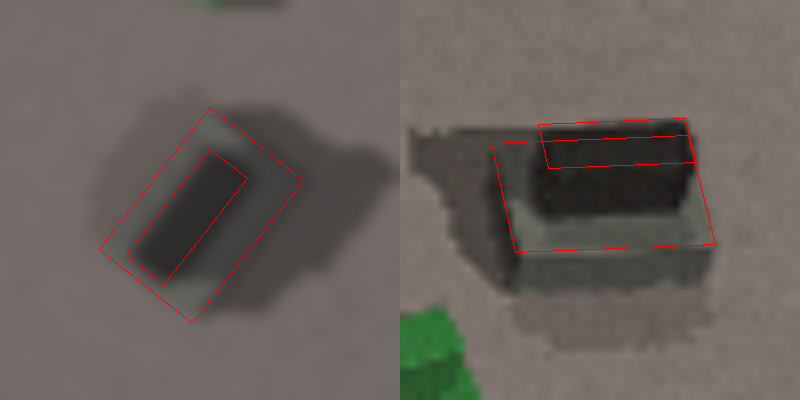

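The overlay lines up: battery at (0.447, 0.276), long axis at −38.6°, and the mixer's x axis is at 11.5°. Moving above the battery, with −13.9° roll.

Emit:
servo_tool([
  {"fingers":-1,"linear":[2,-3.5,0],"roll":-2},
  {"fingers":-1,"linear":[4,-7,-1],"roll":-4},
  {"fingers":-1,"linear":[6,-10.5,-2],"roll":-6},
  {"fingers":-1,"linear":[8,-14,-3],"roll":-8},
  {"fingers":-1,"linear":[10,-17.5,-4],"roll":-10},
  {"fingers":-1,"linear":[12,-21.5,-5],"roll":-12},
  {"fingers":-1,"linear":[14,-25,-6],"roll":-13},
  {"fingers":-1,"linear":[16,-28.5,-7],"roll":-13.9},
  {"fingers":-1,"linear":[17,-30.5,-8],"roll":-13.9},
  {"fingers":-1,"linear":[17.5,-31.4,-9],"roll":-13.9},
  {"fingers":-1,"linear":[17.5,-31.4,-9],"roll":-13.9},
  {"fingers":-1,"linear":[17.5,-31.4,-9],"roll":-13.9},
])

```text
time: 1.3
ee_pos: [0.4463, 0.2779, 0.1411]
orientation: [-0.001, 0.33, 0.944, 0.0]
force: [0.0, 0.1, 0.1]
width: 0.0855
grasp_force: 0.0
```

Emit:
servo_tool([
  {"fingers":-1,"linear":[0,0,-2],"roll":0},
  {"fingers":-1,"linear":[0,0,-4],"roll":0},
  {"fingers":-1,"linear":[0,0,-6],"roll":0},
  {"fingers":-1,"linear":[0,0,-8],"roll":0},
  {"fingers":-1,"linear":[0,0,-9.5],"roll":0},
  {"fingers":-1,"linear":[0,0,-10.8],"roll":0},
  {"fingers":-1,"linear":[0,0,-11.4],"roll":0},
  {"fingers":-1,"linear":[0,0,-11.4],"roll":0},
  {"fingers":-1,"linear":[0,0,-11.4],"roll":0},
  {"fingers":-1,"linear":[0,0,-11.4],"roll":0},
], squeeze=50)

```text
time: 2.3
ee_pos: [0.4475, 0.2768, 0.028]
orientation: [0.0, 0.331, 0.944, 0.001]
force: [0.6, -0.6, -0.2]
width: 0.0852
grasp_force: 0.0
```

Emit:
servo_tool([
  {"fingers":0,"linear":[0,0,0],"roll":0},
  {"fingers":0.3,"linear":[0,0,0],"roll":0},
  {"fingers":1,"linear":[0,0,0],"roll":0},
  {"fingers":1,"linear":[0,0,0],"roll":0},
  {"fingers":1,"linear":[0,0,0],"roll":0},
  {"fingers":1,"linear":[0,0,0],"roll":0},
  {"fingers":1,"linear":[0,0,0],"roll":0},
  {"fingers":1,"linear":[0,0,0],"roll":0},
  {"fingers":1,"linear":[0,0,0],"roll":0},
  {"fingers":1,"linear":[0,0,0],"roll":0},
])

```text
time: 3.3
ee_pos: [0.4472, 0.2765, 0.0274]
orientation: [0.0, 0.331, 0.944, 0.0]
force: [0.4, 0.2, 3.7]
width: 0.015
grasp_force: 49.3
```

Emit:
servo_tool([
  {"fingers":1,"linear":[0,0,2],"roll":0},
  {"fingers":1,"linear":[0,0,4.5],"roll":0},
  {"fingers":1,"linear":[0,0,7.5],"roll":0},
  {"fingers":1,"linear":[0,0,10.5],"roll":0},
  {"fingers":1,"linear":[0,0,13],"roll":4},
  {"fingers":1,"linear":[0.8,-2.1,13],"roll":8},
  {"fingers":1,"linear":[2,-5.1,13],"roll":12},
  {"fingers":1,"linear":[3.1,-8.1,13],"roll":16},
  {"fingers":1,"linear":[4.2,-11.1,13],"roll":20},
  {"fingers":1,"linear":[5.3,-14.1,13],"roll":24},
  {"fingers":1,"linear":[6.4,-17.1,13],"roll":28},
  {"fingers":1,"linear":[7.5,-20.1,13],"roll":32},
  {"fingers":1,"linear":[8.7,-23.1,13],"roll":36},
  {"fingers":1,"linear":[9.8,-26.1,13],"roll":40},
  {"fingers":1,"linear":[10.9,-29.1,13],"roll":44},
  {"fingers":1,"linear":[11.8,-31.5,12],"roll":48},
  {"fingers":1,"linear":[12.45,-33.1,11],"roll":50.1},
  {"fingers":1,"linear":[12.45,-33.1,10],"roll":50.1},
  {"fingers":1,"linear":[12.45,-33.1,9],"roll":50.1},
  {"fingers":1,"linear":[12.45,-33.1,9],"roll":50.1},
])

```text
time: 5.3
ee_pos: [0.5695, -0.0529, 0.1155]
orientation: [-0.002, -0.101, 0.995, 0.001]
force: [-0.6, 0.6, -2.6]
width: 0.0151
grasp_force: 49.3
```

Run:
```python
from fit import *
from cell import ctrl,optics
s=ctrl.read_state();print(s['ee_pos'],s['orientation'],s['width'],s['grasp_force'],s['force'])
V=[]
for n,(x,y) in(('top',(340,255)),('scene',(318,205))):
    d=optics.snapshot(n);pickle.dump(d,open(n+'1.pkl','wb'))
    o=cv2.resize(d['color'][y-30:y+30,x-40:x+40,::-1],None,fx=5,fy=5,interpolation=cv2.INTER_CUBIC)
    R=place([(.0,-.06,0)],.5594,.0035,.2)[0]
    def dr(p,lx,ly,z,col):
        q=proj(d,place([(a*lx/2,b*ly/2,z) for a,b in((1,1),(1,-1),(-1,-1),(-1,1))],*p));cv2.polylines(o,[np.int32((q-[x-40,y-30]+.5)*5)],True,col,1)
    dr((R[0],R[1],.2),.067,.047,.048,(0,255,0))
    zb=s['ee_pos'][2]-.0274
    p=(s['ee_pos'][0],s['ee_pos'][1],.2);dr(p,.06,.04,zb+.022,(0,0,255));dr(p,.06,.04,zb,(0,0,255))
    V.append(o)
cv2.imwrite('pics/m1.png',np.hstack(V))
```

```text
[ 0.56954268 -0.05292442  0.11546632] [-2.13201496e-03 -1.00547172e-01  9.94929682e-01  8.04802665e-04] 0.015089395345131562 49.27553594112396 [-0.63875777  0.56707612 -2.63994355]
```

View pics/m1.png

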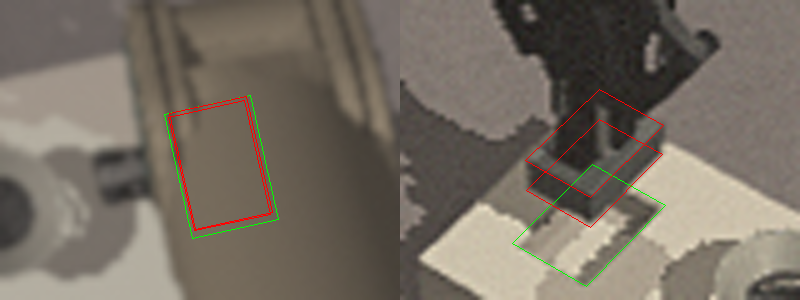

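Battery is held level and the prediction overlay matches within about a pixel. Lowering.

Emit:
servo_tool([
  {"fingers":1,"linear":[0,0,-1],"roll":0},
  {"fingers":1,"linear":[0,0,-2],"roll":0},
  {"fingers":1,"linear":[0,0,-3],"roll":0},
  {"fingers":1,"linear":[0,0,-3.6],"roll":0},
  {"fingers":1,"linear":[0,0,-3.6],"roll":0},
  {"fingers":1,"linear":[0,0,-3.6],"roll":0},
  {"fingers":1,"linear":[0,0,-3.6],"roll":0},
  {"fingers":1,"linear":[0,0,-4],"roll":0},
  {"fingers":1,"linear":[0,0,-4.3],"roll":0},
  {"fingers":1,"linear":[0,0,-4.6],"roll":0},
  {"fingers":1,"linear":[0,0,-4.8],"roll":0},
  {"fingers":1,"linear":[0,0,-4.8],"roll":0},
])

```text
time: 6.6
ee_pos: [0.5717, -0.0546, 0.069]
orientation: [0.0, -0.1, 0.995, 0.0]
force: [0.4, -0.1, -2.1]
width: 0.0151
grasp_force: 49.3
```

Emit:
servo_tool([
  {"fingers":1,"linear":[0,0,-0.4],"roll":0},
  {"fingers":1,"linear":[0,0,-0.8],"roll":0},
  {"fingers":1,"linear":[0,0,-1.1],"roll":0},
  {"fingers":1,"linear":[0,0,-1.4],"roll":0},
  {"fingers":1,"linear":[0,0,-1.6],"roll":0},
  {"fingers":1,"linear":[0,0,-1.7],"roll":0},
  {"fingers":1,"linear":[0,0,-1.7],"roll":0},
  {"fingers":1,"linear":[0,0,-1.7],"roll":0},
])

```text
time: 7.4
ee_pos: [0.5717, -0.0545, 0.0534]
orientation: [0.0, -0.1, 0.995, -0.0]
force: [-1.8, 0.4, 7.9]
width: 0.0148
grasp_force: 50.7
```

Emit:
servo_tool([
  {"fingers":-0.2,"linear":[0,0,0.1],"roll":0},
  {"fingers":-0.2,"linear":[0,0,0.1],"roll":0},
  {"fingers":-0.2,"linear":[0,0,0.1],"roll":0},
  {"fingers":-0.2,"linear":[0,0,0.1],"roll":0},
  {"fingers":-0.2,"linear":[0,0,0.1],"roll":0},
  {"fingers":-0.2,"linear":[0,0,0.1],"roll":0},
  {"fingers":-0.2,"linear":[0,0,1],"roll":0},
  {"fingers":-0.2,"linear":[0,0,3],"roll":0},
  {"fingers":-0.2,"linear":[0,0,6],"roll":0},
  {"fingers":-0.2,"linear":[0,0,9],"roll":0},
  {"fingers":-0.6,"linear":[-2,-3,11],"roll":0},
  {"fingers":-1,"linear":[-4,-6,13],"roll":0},
  {"fingers":-1,"linear":[-6,-9,13],"roll":0},
  {"fingers":-1,"linear":[-8,-12,13],"roll":0},
  {"fingers":-1,"linear":[-10,-15,13],"roll":0},
  {"fingers":-1,"linear":[-12,-18,13],"roll":0},
  {"fingers":-1,"linear":[-13.5,-20.5,13],"roll":0},
  {"fingers":-1,"linear":[-14,-21.1,13],"roll":0},
  {"fingers":-1,"linear":[-14,-21.1,13],"roll":0},
  {"fingers":-1,"linear":[-14,-21.1,13],"roll":0},
])

```text
time: 9.4
ee_pos: [0.4325, -0.2644, 0.1827]
orientation: [0.001, -0.101, 0.995, 0.0]
force: [-0.5, 0.2, -0.6]
width: 0.0856
grasp_force: 0.0
```

Run:
```python
from fit import *
from cell import ctrl,optics
s=ctrl.read_state();print(s['ee_pos'],s['orientation'],s['width'],s['joints'])
V=[]
for n,(x,y) in(('top',(325,262)),('scene',(325,220))):
    d=optics.snapshot(n)
    V.append(cv2.resize(d['color'][y-45:y+45,x-50:x+50,::-1],(400,360),interpolation=cv2.INTER_CUBIC))
cv2.imwrite('pics/m2.png',np.hstack(V))
```

```text
[ 0.43252303 -0.26435993  0.18269127] [ 6.21606014e-04 -1.00588851e-01  9.94927858e-01  2.30525445e-04] 0.08561503631513277 [ 0.66669653  0.5015329  -0.2481402   1.96011619  0.18261574  0.70037206
  2.08022516]
```

View pics/m2.png

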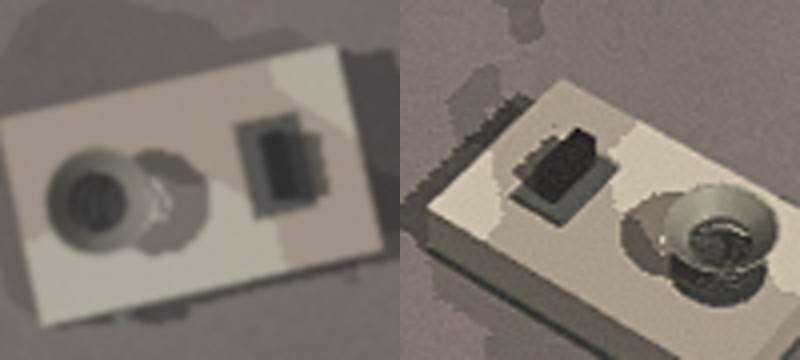

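The battery is flush in the bay, aligned and let go. Descending on the flask's neck.

Emit:
servo_tool([
  {"fingers":-1,"linear":[0,0,-2],"roll":0},
  {"fingers":-1,"linear":[0,0,-4],"roll":0},
  {"fingers":-1,"linear":[0,0,-6],"roll":0},
  {"fingers":-1,"linear":[0,0,-8],"roll":0},
  {"fingers":-1,"linear":[0,0,-10],"roll":0},
  {"fingers":-1,"linear":[0,0,-11.5],"roll":0},
  {"fingers":-1,"linear":[0,0,-12.1],"roll":0},
  {"fingers":-1,"linear":[0,0,-12.1],"roll":0},
  {"fingers":-1,"linear":[0,0,-12.1],"roll":0},
  {"fingers":-0.3,"linear":[0,0,-12.1],"roll":0},
  {"fingers":0,"linear":[0,0,-12.1],"roll":0},
  {"fingers":0.2,"linear":[0,0,-12.1],"roll":0},
  {"fingers":0.4,"linear":[0,0,-12.1],"roll":0},
  {"fingers":0.6,"linear":[0,0,-12.1],"roll":0},
  {"fingers":1,"linear":[0,0,-12.1],"roll":0},
  {"fingers":1,"linear":[0,0,-12.1],"roll":0},
  {"fingers":1,"linear":[0,0,-12.1],"roll":0},
  {"fingers":1,"linear":[0,0,-12.1],"roll":0},
  {"fingers":1,"linear":[0,0,-12.1],"roll":0},
], squeeze=60)

```text
time: 11.4
ee_pos: [0.4317, -0.266, 0.0617]
orientation: [0.0, -0.1, 0.995, -0.0]
force: [-1.2, -0.4, 5.4]
width: 0.023
grasp_force: 58.5
```

Emit:
servo_tool([
  {"fingers":1,"linear":[0,0,1.5],"roll":0},
  {"fingers":1,"linear":[0,0,4],"roll":0},
  {"fingers":1,"linear":[0,0,7],"roll":0},
  {"fingers":1,"linear":[0,0,10],"roll":0},
  {"fingers":1,"linear":[0.5,1.4,12.5],"roll":0},
  {"fingers":1,"linear":[1.4,4,13],"roll":0},
  {"fingers":1,"linear":[2.4,6.8,13],"roll":0},
  {"fingers":1,"linear":[3.4,9.6,13],"roll":0},
  {"fingers":1,"linear":[4.4,12.4,13],"roll":0},
  {"fingers":1,"linear":[5.4,15.2,13],"roll":0},
  {"fingers":1,"linear":[6.4,18,13],"roll":0},
  {"fingers":1,"linear":[7.4,20.8,13],"roll":0},
  {"fingers":1,"linear":[8.4,23.6,13],"roll":0},
  {"fingers":1,"linear":[9.4,26.4,13],"roll":0},
  {"fingers":1,"linear":[10.4,29.2,13],"roll":0},
  {"fingers":1,"linear":[11.2,31.5,12],"roll":0},
  {"fingers":1,"linear":[11.6,32.6,11],"roll":0},
  {"fingers":1,"linear":[11.65,32.9,10.5],"roll":0},
  {"fingers":1,"linear":[11.65,32.9,10.5],"roll":0},
  {"fingers":1,"linear":[11.65,32.9,10.5],"roll":0},
])

```text
time: 13.4
ee_pos: [0.5474, 0.0615, 0.166]
orientation: [-0.001, -0.099, 0.995, -0.001]
force: [0.5, -0.6, -0.8]
width: 0.0231
grasp_force: 58.9
```

Run:
```python
from fit import *
from cell import ctrl,optics
s=ctrl.read_state();print(s['ee_pos'],s['orientation'],s['width'],s['force'])
V=[];p=s['ee_pos'];R=place([(0,.06,.088)],.5594,.0035,.2)[0]
t=np.linspace(0,2*np.pi,40)
for n,(x,y) in(('top',(305,260)),('scene',(352,205))):
    d=optics.snapshot(n);o=cv2.resize(d['color'][y-45:y+45,x-50:x+50,::-1],(400,360),interpolation=cv2.INTER_CUBIC)
    f=p[2]-.0617
    for c,r,z,k in((R,.036,.088,(0,255,0)),(p,.012,f+.055,(0,0,255)),(p,.028,f+.024,(0,0,255)),(p,.013,f+.104,(255,0,0))):
        q=proj(d,np.c_[c[0]+r*np.cos(t),c[1]+r*np.sin(t),0*t+z]);cv2.polylines(o,[np.int32((q-[x-50,y-45]+.5)*4)],True,k,1)
    V.append(o)
cv2.imwrite('pics/m3.png',np.hstack(V))
```

```text
[0.54743578 0.06153996 0.16601657] [-7.32327906e-04 -9.88800958e-02  9.95098922e-01 -5.70482132e-04] 0.02310087445183072 [ 0.46235576 -0.60659682 -0.79576472]
```

View pics/m3.png

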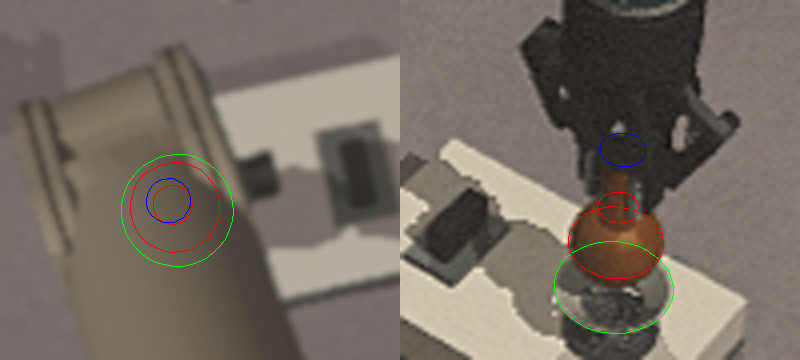

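The flask hangs upright, centred over the ring. Lowering and pressing.

Emit:
servo_tool([
  {"fingers":1,"linear":[0,0,-0.8],"roll":0},
  {"fingers":1,"linear":[0,0,-1.6],"roll":0},
  {"fingers":1,"linear":[0,0,-2.2],"roll":0},
  {"fingers":1,"linear":[0,0,-2.7],"roll":0},
  {"fingers":1,"linear":[0,0,-3],"roll":0},
  {"fingers":1,"linear":[0,0,-3.2],"roll":0},
  {"fingers":1,"linear":[0,0,-3.4],"roll":0},
  {"fingers":1,"linear":[0,0,-3.6],"roll":0},
  {"fingers":1,"linear":[0,0,-3.8],"roll":0},
  {"fingers":1,"linear":[0,0,-4],"roll":0},
  {"fingers":1,"linear":[0,0,-4.2],"roll":0},
  {"fingers":1,"linear":[0,0,-4.4],"roll":0},
  {"fingers":1,"linear":[0,0,-4.6],"roll":0},
  {"fingers":1,"linear":[0,0,-4.7],"roll":0},
  {"fingers":1,"linear":[0,0,-4.7],"roll":0},
  {"fingers":1,"linear":[0,0,-4.7],"roll":0},
  {"fingers":1,"linear":[0,0,-4.7],"roll":0},
  {"fingers":1,"linear":[0,0,-4.7],"roll":0},
])

```text
time: 15.3
ee_pos: [0.5485, 0.0632, 0.1202]
orientation: [0.001, -0.1, 0.995, -0.0]
force: [-1.1, -1.8, 9.7]
width: 0.023
grasp_force: 59.3
```

Emit:
servo_tool([
  {"fingers":1,"linear":[0,0,0],"roll":0},
  {"fingers":1,"linear":[0,0,0],"roll":0},
  {"fingers":1,"linear":[0,0,0],"roll":0},
  {"fingers":1,"linear":[0,0,0],"roll":0},
  {"fingers":1,"linear":[0,0,0],"roll":0},
])

```text
time: 15.8
ee_pos: [0.5485, 0.0632, 0.1202]
orientation: [0.001, -0.1, 0.995, -0.0]
force: [-1.6, -0.7, 9.8]
width: 0.0234
grasp_force: 59.3
```

Run:
```python
from cell import optics
import cv2
o=optics.snapshot('scene')['color'][150:270,270:430,::-1];cv2.imwrite('pics/end.png',cv2.resize(o,None,fx=5,fy=5,interpolation=cv2.INTER_CUBIC))
```

```text
(no output)
```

View pics/end.png

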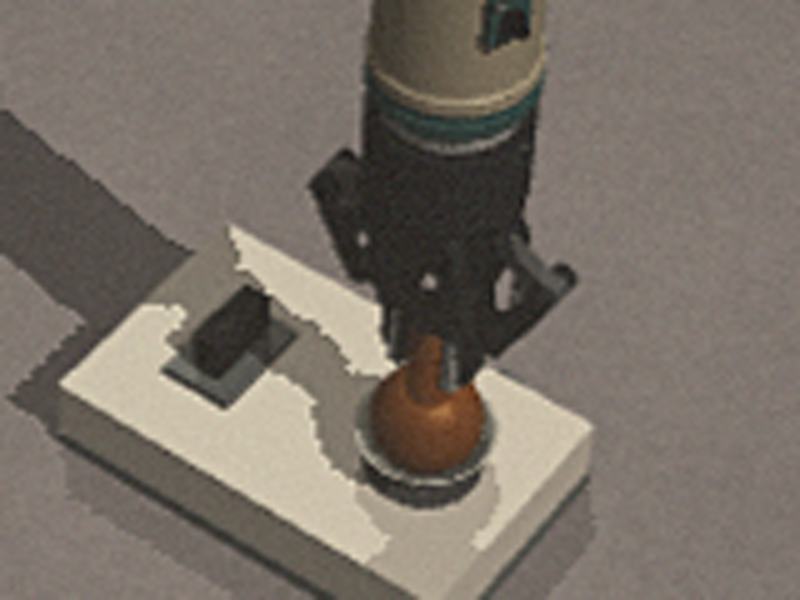

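The flask is seated upright in the pressed ring, and the battery is still flush. Handing in.

```bash
python3 -c "
from cell import ctrl;print(ctrl.hand_in())"
```

```text
the job is handed in; nothing more can be done
None
```

I handed the job in at about 16 s, with no verdict returned: the battery is flush in its bay and let go, and the gripped flask holds the ring down about 14.5 mm, going by arm height and spring force.

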